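Vent the vacuum pot, lift off its lid and weigh the stone core

TASK

The stone core in the vacuum pot is ready for weighing: turn the vent tap on the lid fully open (anticlockwise, until its bar is in line with the vent pipe) with the lid still in place, then lift the lid off by its grip and lay it the right way up in the middle of the brown cork mat. Then take the stone core out of the pot and stand it upright on the middle of the scale's pan; set lid and core down gently, without dropping them, and leave the other things where they are.

Things in the scene. Friction and masses are not known exactly. Their poses are not given: they have to be found in the camera images.
- pot_mouth (a point): Centre of the mouth of the round metal vacuum pot, level with its rim, 94 mm above the bench; z up. The pot is fixed, 150 mm across its wall, 158 mm across its rim; the mouth is 122 mm across, wider (142 mm) below the 6 mm thick rim. A flat shelf plate inside, 59 mm below the rim, carries the stone core. Pot and mat stand on opposite sides of the scale, either way round.
- lid_grip (a point): Black grip on top of the pot's loose lid (about 0.5 kg), on the lid's axis; z up, lid's x points to the vent tap. The grip is a block 36 mm along x, 26 mm along y, 38 mm high, this point 1 mm above its middle; take it across the 26 mm. The grey round lid plate, 160 mm across and 10 mm thick, has its upper face 32 mm below this point. Seated, this point is 42 mm above the pot's mouth.
- lid_skirt (a point): Centre of the lower edge of the lid's steel skirt (118 mm across, 18 mm deep, reaching into the pot's mouth), 60 mm straight below lid_grip; axes as the lid's. The lid stands on this edge when laid on the mat. Raising the lid 20 mm clears the skirt of the pot. While the tap is closed vacuum holds the lid down and it cannot be lifted.
- tap_handle (a point): Grip point of the vent tap, on its upright axis, 55 mm from the lid's axis along the lid's x, 2 mm above lid_grip. Handle: brass bar 48 x 10 x 20 mm high, 8 mm of it above this point; this point's y runs along the bar, x across it; they turn with it. An 8 mm thick vent pipe runs below it outwards along the lid's x to 94 mm from the lid's axis, its top 24 mm below this point.
- vent_tap (a joint): Angle of the vent tap, rad. 0: closed, bar across the pipe. It grows anticlockwise seen from above up to the stop at 1.57: fully open, bar in line with the pipe. The vacuum lets go of the lid from about 1.0 on. Starts between 0 and 0.2. Turns with about 0.04 N m and stays where it is left.
- core_center (a point): Centre of the stone core inside the pot: an upright grey stone cylinder, 50 mm across and 53 mm high, 0.2 to 0.35 kg; the centre is 26.5 mm above its foot. It stands loose on the pot's shelf plate within 15 mm of the pot's axis, with its top 6 mm below the pot's rim; hidden by the lid at first. z up.
- mat_top (a point): Centre of the upper face of the square brown cork mat fixed flat on the bench, 180 x 180 mm, 4 mm thick; x and y along its edges.
- pan_center (a point): Centre of the upper face of the scale's flat weighing pan, dark blue, 128 mm along x and 148 mm along y, 47.5 mm above the bench. The scale is fixed and its pan does not move.
- open_tin: Bystander, to be left alone: open metal tin, 55 mm across, 32 mm high, no lid; origin at the centre of its underside.
- pen: Bystander, to be left alone: felt pen lying down, 133 mm long; origin at the centre of its underside.
- cube: Bystander, to be left alone: small mortar cube, 40 mm; origin at the centre of its underside.
- beaker: Bystander, to be left alone: clear beaker, 58 x 63 mm, 78 mm high; origin at the centre of its underside.
- ring: Bystander, to be left alone: steel ring lying flat, 62 mm across, 20 mm high; origin at the centre of its underside.
- stopper: Bystander, to be left alone: brown-red rubber stopper, 34 mm across, 26 mm high; origin at the centre of its underside.
- bottle: Bystander, to be left alone: small white bottle, 38 mm across, 70 mm high; origin at the centre of its underside.

How it is judged:
By the outcome, as a careful person would: the job done as asked, in the order asked, and still so for the second after the job is handed in, with the robot touching nothing.
It also fails if it takes over 67 s, if anything falls off the work surface, if the arm or the gripper's body presses on something with over 40 N, if the wrist force passes 120 N, or if a joint passes its speed limit or range.

ROBOT

A 6-joint arm with a two-finger parallel gripper is mounted at the origin on a cart in front of the work surface, level with it; the furniture and walls round the work are solid. World frame = base frame: x ahead of the robot, y to its left, z up, the work surface at z = 0. Lengths are in m, angles in rad, forces in N, time in s.
With the tool pointing down it reaches from about 0.275 to 0.75 m from the base axis. Payload 10.2 kg.
Tool frame: the origin (TCP) lies at the very end of the fingers, on their centre line; the grasp point (between the pads) lies 19 mm behind it (bot.tcp_to_grasp is the distance from the TCP to the grasp point, in m); z points along the fingers, y is the line along which they close (so a half turn about z gives the same grasp; the last joint's range is limited). The gripper opens to 85 mm and grips with 20 to 120 N. Pads are 22 mm wide; open, the fingers measure 114 mm over their backs; the gripper's body (76 mm by 85 mm) begins 54 mm behind the grasp point. The pads swing forward as they close: fully open they stand 13 mm farther back than shut.
Start: joints at [1.085, 0.313, 1.498, -0, 1.331, -0.223], TCP at [0.136, 0.507, 0.231] pointing down, gripper open.
Joint ranges: [-2.94, 2.94], [-0.97, 2.17], [0.19, 2.56], [-1.23, 4.37], [0.02, 3.11], [-2.88, 2.88]. Speed limits (rad/s): [2.39, 2.39, 3.01, 3.14, 3.14, 3.14].

INTERFACE

Orientations are given as a 3x3 rotation matrix whose columns are the frame's x, y, z axes.
In Python, from rig import state, viewer, bot gives the robot as it stands.
- The arm moves only by the tool move_arm, never from a script. Its argument "plan" is a list of rows, each a list of 7 numbers: the closure in counts, from 0 (fully open) to 255 (shut), then the shift along the tool's x, y, z in m, then the turn, a rotation vector about the tool's x, y, z in rad. A call has 1 to 10 rows; each row is the pose to reach, as a shift and turn from the pose commanded when the call began, along the tool's axes at that moment; what a row does not reach only later rows make up. A row lasts 1/12 s, in which the tool goes at most 41.7 mm and 7.16 degrees, less where a joint would pass 70% of its speed; a pose out of reach is approached as far as the arm can. A call with a gripper value outside its range is refused whole. The fingers move at their own pace and stop on an object; "squeeze" is the grip in N (left out, the last holds). Time passes only in rows, so rows that repeat a pose let the fingers close. It gives the time, the measured TCP pose, the force, the opening and the grip force at its end, in the units of the state.
- state(): the state, without advancing time (a new reading comes with each control period).
- viewer.read_camera(name): name is "side" or "top" or "wrist"; returns a dict with "image" (400x640x3 uint8, red, green, blue), "K" (3x3 intrinsics, pixels), "k1" (the pictures are not rectified: a ray, as slopes to the right and down, at radius r is drawn at 1 + k1 r^2 times it, then the intrinsics apply), "rvec" (rotation vector, rad) and "tvec" (3), from world to camera coordinates, as OpenCV has them. Camera axes: x right, y down, z forward; pixel columns grow to the right and rows downward; lengths in m; the calibration is good to about 2 mm. A picture is of the moment at which its call begins. There is no depth.
- bot.sign_off(): hands the job in; it is judged then, once.
The state is a dict: "t": time; "joint_positions": joint angles; "dq": joint speeds; "joint_torque": joint torques, N m; "position": TCP position; "ee_rot": TCP orientation; "contact_force": force on the tool from outside, world axes, zero at the start; "moment": the same for the moment, N m; "width": finger opening in m; "gripper_force": force on a finger pad.
Only numpy, scipy, OpenCV 4.12 (cv2) and the standard library are available. Lean on these libraries where they do the work, as an engineer would, in place of code of your own. Each camera call takes 0.05 s, during which the arm holds its last target. There are 200 camera calls.

## Working session

There is one attempt and no reset: what is moved stays moved. The work goes in short steps, Python scripts to look and compute and a tool call to move; the robot and the scene stay as the last step left them, time stands still between calls to the robot, and variables do not carry over. Pictures are saved under pics/ and viewed, at most 10 in all, crops included, and the job is handed in when it is done.

Besides the shell and the picture viewer there is one more tool, called after "Request:" in YAML: its name, and indented under it one key for each argument. move_arm: Moves the arm, as the interface text tells. Its arguments: {"type":"object","properties":{"plan":{"type":"array","items":{"type":"array","items":{"type":"number"}}},"squeeze":{"type":"number"}},"required":["plan"]}

```bash
ls; mkdir -p pics
cat > h.py <<'E'
import numpy as np, cv2
from rig import state, viewer, bot
def snap(n,f):
    c=viewer.read_camera(n); cv2.imwrite(f'pics/{f}.png',c['image'][:,:,::-1]); np.savez(f'pics/{f}.npz',**c); return c
def ld(f): return dict(np.load(f'pics/{f}.npz'))
def ray(c,u,v):
    R=cv2.Rodrigues(c['rvec'])[0]; K=c['K']; d=np.array([float(c['k1']),0,0,0,0])
    p=cv2.undistortPoints(np.array([[[u,v]]],float),K,d)[0,0]
    return -R.T@c['tvec'].ravel(), R.T@np.array([p[0],p[1],1])
def atz(c,u,v,z):
    o,d=ray(c,u,v); return o+d*(z-o[2])/d[2]
def tri(*obs):
    A=np.zeros((3,3));b=np.zeros(3)
    for c,u,v in obs:
        o,d=ray(c,u,v); d=d/np.linalg.norm(d); P=np.eye(3)-np.outer(d,d); A+=P;b+=P@o
    x=np.linalg.solve(A,b); 
    return x,[np.linalg.norm((np.eye(3)-np.outer(d,d)/(d@d))@(x-o))*1000 for o,d in [ray(*q) for q in obs]]
def proj(c,p):
    return cv2.projectPoints(np.array([p],float),c['rvec'],c['tvec'],c['K'],np.array([float(c['k1']),0,0,0,0]))[0][0,0]
def base2tool(v): return np.array(state()['ee_rot']).T@np.asarray(v)
E
python3 - <<'E'
from h import *
a=snap('top','top0');b=snap('side','side0')
im=np.vstack([a['image'],b['image']]);print(state())
for c in(a,b): print(ray(c,320,200),c['K'],c['k1'])
E
```

```text
pics
{'t': 0.1, 'joint_positions': array([ 1.08460988e+00,  3.13377585e-01,  1.49832910e+00,  2.85521201e-05,
        1.33098430e+00, -2.23380147e-01]), 'dq': array([ 1.23204038e-03, -2.73801934e-04, -1.52419764e-03,  4.96557909e-04,
        7.07532520e-06,  7.36263922e-04]), 'joint_torque': array([ 4.41084121e-03, -4.12904012e+01, -2.60137224e+01, -9.96874110e-05,
        3.09340052e-03, -7.33890670e-05]), 'position': array([0.13628329, 0.50678256, 0.23081277]), 'ee_rot': array([[-9.65662891e-01,  2.59797789e-01, -5.37723062e-04],
       [ 2.59798205e-01,  9.65662454e-01, -9.58095230e-04],
       [ 2.70347949e-04, -1.06489650e-03, -9.99999396e-01]]), 'contact_force': array([-0.08582388,  0.30462947, -0.18691062]), 'moment': array([ 0.03631139,  0.0515241 , -0.03506384]), 'gripper_force': 0.0, 'width': 0.08508627432803363}
(array([0.21575133, 0.01251592, 1.74665962]), array([ 0.19523014,  0.00184292, -0.98079477])) [[508.3134865    0.         315.58217617]
 [  0.         508.3134865  200.52071527]
 [  0.           0.           1.        ]] -0.04801165216822114
(array([0.05657004, 1.53629148, 0.74940397]), array([ 0.27702522, -0.88889182, -0.36539131])) [[482.8504679    0.         318.92751446]
 [  0.         482.8504679  209.38144308]
 [  0.           0.           1.        ]] -0.01590437645979473
```

View pics/top0.png

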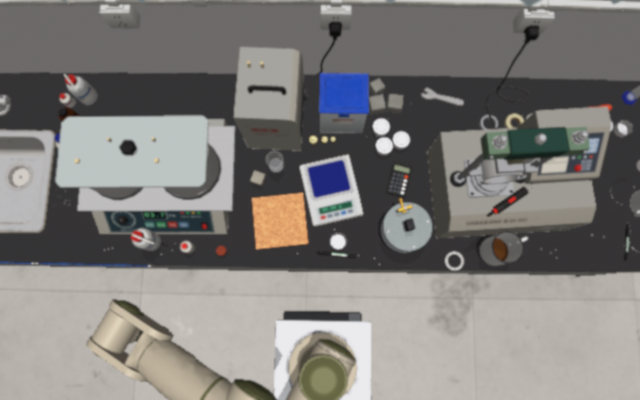

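View pics/side0.png

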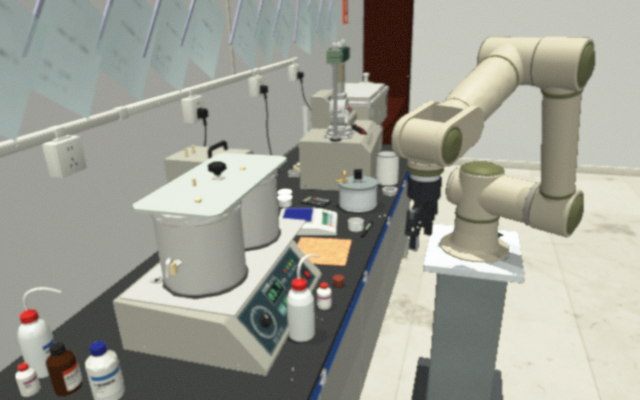

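The top view shows the pot lid at about (407,226) with the tap at (404,209), the cork mat at (280,220) and the scale pan at (329,179). The side view shows the pot at (358,190) and the mat at (323,250). Next I'll enlarge both.

Run:
```python
from h import *
a=ld('top0')['image'];b=ld('side0')['image']
x=cv2.resize(a[145:280,240:440],(800,540),interpolation=cv2.INTER_CUBIC)
y=cv2.resize(b[160:270,270:420],(800,587),interpolation=cv2.INTER_CUBIC)
cv2.imwrite('pics/c1.png',x[:,:,::-1]);cv2.imwrite('pics/c2.png',y[:,:,::-1])
c=ld('top0')
for n,u,v,z in[('grip',408.5,225,.136),('mat',280,220,.004),('pan',329,179,.0475)]: print(n,atz(c,u,v,z))
```

```text
grip [ 0.45934729 -0.26901011  0.136     ]
mat [0.48961151 0.15349753 0.004     ]
pan [ 0.62804121 -0.0140459   0.0475    ]
```

View pics/c1.png

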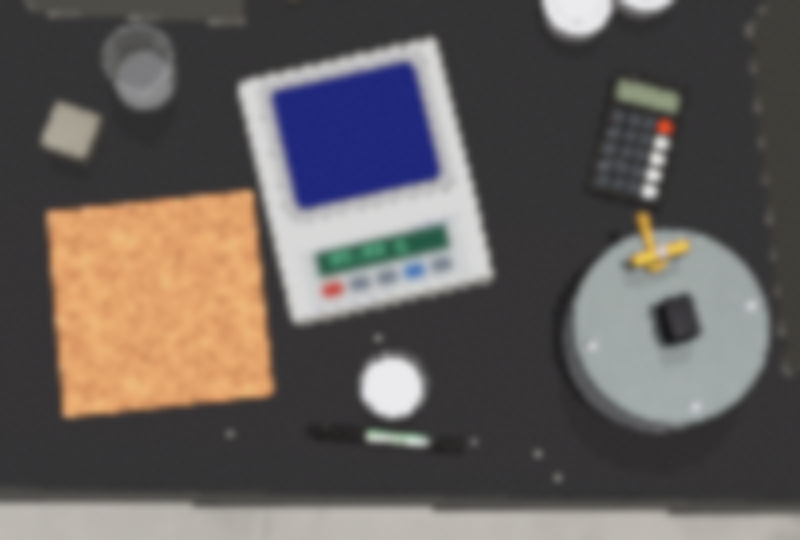

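View pics/c2.png

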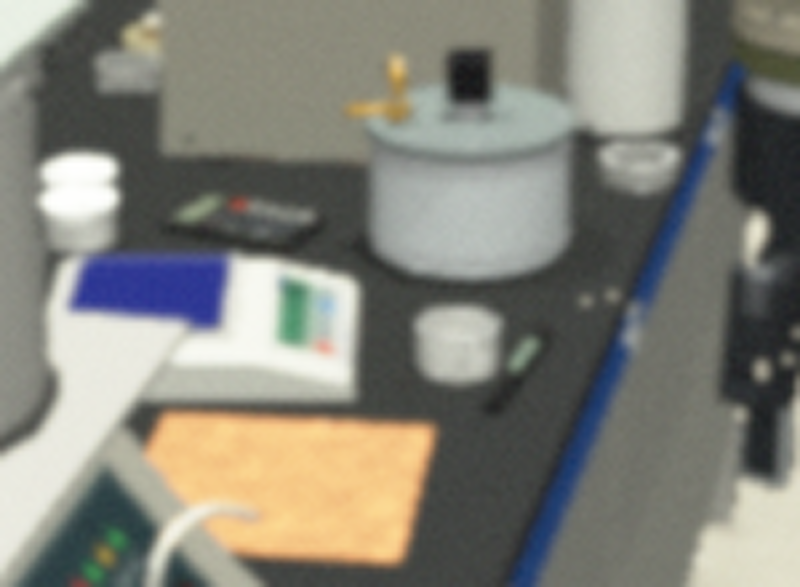

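The top crop gives mat corners (47,211),(251,191),(274,394),(65,416), pan corners (272,91),(412,62),(440,180),(299,208), grip top (678,320), bar from (632,264) to (690,245) and pipe end (644,213). In the side crop the grip top is near (469,57), the tap top near (398,62), and the lid ellipse spans x 366–575 and y 84–158.

Run:
```python
from h import *
a=ld('top0');b=ld('side0')
T=lambda x,y:(a,240+x/4-.375,145+y/4-.375)
S=lambda x,y:(b,270+x/5.333-.4,160+y/5.333-.4)
np.set_printoptions(precision=4,suppress=True)
mat=np.array([atz(*T(*p),.004) for p in[(47,211),(251,191),(274,394),(65,416)]])
pan=np.array([atz(*T(*p),.0475) for p in[(272,91),(412,62),(440,180),(299,208)]])
for q in(mat,pan): print(q.mean(0),np.linalg.norm(q-np.roll(q,1,0),axis=1), [np.degrees(np.arctan2(*(d[1::-1]))) for d in (q[1]-q[0],q[2]-q[3],q[0]-q[3],q[1]-q[2])])
print('lid',atz(*T(671,328),.104),tri(T(671,328),S(470,119)))
print('grip',atz(*T(678,319),.154),tri(T(678,318),S(469,57)))
e=[atz(*T(*p),.146) for p in[(632,264),(690,245)]];print('bar',e,(e[0]+e[1])/2,tri(T(661,255),S(398,62)))
print('pipe end',atz(*T(644,213),.112))
print('matside',tri(T(159,303),S(291,486)))
print('pan tri',tri(T(412,62),S(72,308)) ,tri(T(440,180),S(230,256)),tri(T(299,208),S(220,327)))
```

```text
[0.4891 0.1555 0.004 ] [0.1809 0.1796 0.1797 0.1806] [np.float64(-83.36235302326605), np.float64(-82.97893132462774), np.float64(7.29918867664744), np.float64(7.610363232437742)]
[ 0.6303 -0.0125  0.0475] [0.1058 0.1238 0.1071 0.123 ] [np.float64(-77.00557109418969), np.float64(-77.61233401671606), np.float64(13.764881464702075), np.float64(13.323666766670838)]
lid [ 0.4588 -0.2708  0.104 ] (array([ 0.4588, -0.2717,  0.0994]), [np.float64(0.632053425075214), np.float64(0.6320534250751988)])
grip [ 0.4587 -0.2679  0.154 ] (array([ 0.4594, -0.2688,  0.1496]), [np.float64(0.7754930707497094), np.float64(0.7754930707497427)])
bar [array([ 0.5037, -0.2332,  0.146 ]), array([ 0.5199, -0.28  ,  0.146 ])] [ 0.5118 -0.2566  0.146 ] (array([ 0.5109, -0.2567,  0.1459]), [np.float64(0.5152102300049485), np.float64(0.5152102300048117)])
pipe end [ 0.5525 -0.2489  0.112 ]
matside (array([ 0.4832,  0.1547, -0.0003]), [np.float64(5.831784009556395), np.float64(5.8317840095564915)])
pan tri (array([ 0.7071, -0.0623,  0.0064]), [np.float64(0.526724899239342), np.float64(0.5267248992392458)]) (array([ 0.5916, -0.0849,  0.0491]), [np.float64(0.1356724193037577), np.float64(0.13567241930371837)]) (array([0.5631, 0.0346, 0.0484]), [np.float64(2.089290135722429), np.float64(2.0892901357225555)])
```

Request:
move_arm:
  plan:
    - [165, -0.025, -0.033, -0.02, 0, 0, 0.1]
    - [165, -0.05, -0.066, -0.04, 0, 0, 0.2]
    - [165, -0.075, -0.099, -0.06, 0, 0, 0.3]
    - [165, -0.1, -0.132, -0.07, 0, 0, 0.4]
    - [165, -0.125, -0.165, -0.07, 0, 0, 0.5]
    - [165, -0.15, -0.198, -0.07, 0, 0, 0.6]
    - [165, -0.175, -0.231, -0.07, 0, 0, 0.7]
    - [165, -0.2, -0.264, -0.07, 0, 0, 0.8]
    - [165, -0.225, -0.297, -0.07, 0, 0, 0.9]
    - [165, -0.25, -0.33, -0.07, 0, 0, 0.977]
  squeeze: 40

```text
t: 0.93
position: [0.2876, 0.1323, 0.3013]
ee_rot: [[-0.321, 0.947, 0.001], [0.947, 0.321, 0.0], [-0.0, 0.001, -1.0]]
contact_force: [2.3, 0.7, 0.9]
width: 0.0304
gripper_force: 0.0
```

Request:
move_arm:
  plan:
    - [165, -0.04, 0.003, 0, 0, 0, 0]
    - [165, -0.08, 0.006, 0, 0, 0, 0]
    - [165, -0.12, 0.008, 0, 0, 0, 0]
    - [165, -0.16, 0.01, 0, 0, 0, 0]
    - [165, -0.2, 0.013, 0, 0, 0, 0]
    - [165, -0.24, 0.016, 0, 0, 0, 0]
    - [165, -0.28, 0.018, 0, 0, 0, 0]
    - [165, -0.32, 0.02, 0, 0, 0, 0]
    - [165, -0.35, 0.022, 0, 0, 0, 0]
    - [165, -0.35, 0.022, 0, 0, 0, 0]

```text
t: 1.77
position: [0.4231, -0.1939, 0.2999]
ee_rot: [[-0.321, 0.947, -0.002], [0.947, 0.321, 0.0], [0.001, -0.001, -1.0]]
contact_force: [-0.2, 0.2, -0.4]
width: 0.0301
gripper_force: 0.0
```

Run:
```python
from h import *
c=snap('wrist','w1');s=state();print(s['position'],s['joint_positions'],ray(c,320,200),c['K'][0])
for p in[(.459,-.2695,.154),(.5115,-.2566,.146),(.4588,-.2695,.104)]: print(proj(c,p))
```

```text
[ 0.42242771 -0.1915863   0.30015042] [-6.79166803e-01  1.33622057e-01  1.54317576e+00 -1.05444180e-04
  1.46707248e+00 -1.00740797e+00] (array([ 0.3987157 , -0.12583259,  0.44222077]), array([ 0.08730345, -0.27835466, -0.95654449])) [284.25367633   0.         321.38513062]
[331.58908839 257.30287114]
[377.80305018 257.6004467 ]
[330.1905753  238.55304183]
```

View pics/w1.png

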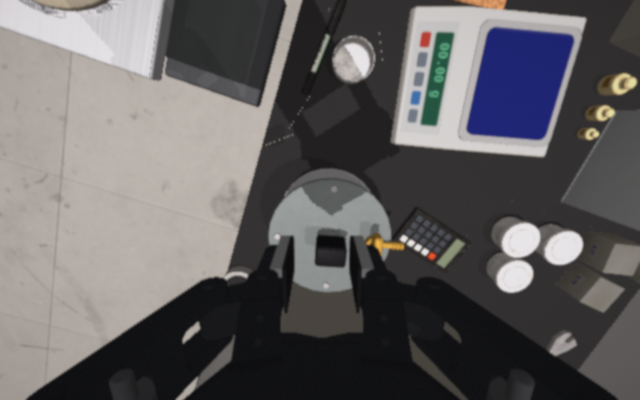

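The wrist view shows the grip top at about (331,256), which matches the predicted (331.6,257). The blue pan area sits in a grey border, around (520,82). Next I'll measure the pan from the blue mask in both views and compute the tap approach.

Run:
```python
from h import *
np.set_printoptions(precision=4,suppress=True)
a=ld('top0');w=ld('w1');P={}
for n,c,box in(('t',a,(140,210,290,370)),('w',w,(0,160,440,600))):
    i=c['image'].astype(int);m=((i[:,:,2]>i[:,:,0]+60)&(i[:,:,2]>i[:,:,1]+60)).astype(np.uint8)
    z=np.zeros_like(m);z[box[0]:box[1],box[2]:box[3]]=m[box[0]:box[1],box[2]:box[3]]
    z=cv2.morphologyEx(z,cv2.MORPH_OPEN,np.ones((5,5)))
    k=max(cv2.findContours(z,cv2.RETR_EXTERNAL,cv2.CHAIN_APPROX_NONE)[0],key=cv2.contourArea)
    r=np.array([atz(c,u,v,.0475)[:2] for u,v in k[:,0]]);print(n,cv2.minAreaRect((r*1000).astype(np.float32)))
    M=cv2.moments(k);P[n]=(c,M['m10']/M['m00'],M['m01']/M['m00'])
print(tri(P['t'],P['w']))
print('frame',np.mean([atz(w,u,v,.0475) for u,v in[(488,18),(582,28),(549,145),(459,140)]],0))
print('tin',atz(a,337.5,241.5,.03))
print('bar in w', [atz(w,*p,.146) for p in [(375,242)]], 'pipe end',atz(w,403,246,.11))
s=state();print(base2tool(np.array([.5125,-.2567,.20])-s['position']))
```

```text
t ((630.8928833007812, -12.186050415039062), (101.88158416748047, 121.03143310546875), 14.004307746887207)
w ((627.9182739257812, -11.9945068359375), (106.75396728515625, 126.3413314819336), 14.15619945526123)
(array([ 0.628 , -0.0105,  0.049 ]), [np.float64(2.7048016572308193), np.float64(2.7048016572309432)])
frame [ 0.6294 -0.0115  0.0475]
tin [ 0.415  -0.0458  0.03  ]
bar in w [array([ 0.5011, -0.2393,  0.146 ])] pipe end [ 0.5496 -0.2467  0.11  ]
[-0.0909  0.0644  0.0999]
```

Request:
move_arm:
  plan:
    - [165, -0.02, 0.015, 0.02, 0, 0, 0]
    - [165, -0.04, 0.03, 0.04, 0, 0, 0]
    - [165, -0.06, 0.045, 0.06, 0, 0, 0]
    - [165, -0.08, 0.06, 0.08, 0, 0, 0]
    - [165, -0.091, 0.0645, 0.1, 0, 0, 0]
    - [165, -0.091, 0.0645, 0.1, 0, 0, 0]
    - [165, -0.091, 0.0645, 0.1, 0, 0, 0]

```text
t: 2.4
position: [0.5124, -0.2538, 0.2009]
ee_rot: [[-0.326, 0.946, -0.002], [0.946, 0.326, 0.002], [0.002, -0.001, -1.0]]
contact_force: [0.4, -0.7, -0.6]
width: 0.0301
gripper_force: 0.0
```

Run:
```python
from h import *
c=snap('wrist','w2');d=snap('side','s2');print(state()['position'],proj(c,(.5125,-.2567,.146)),proj(c,(.459,-.2695,.154)))
x=c['image'][130:400,170:530]; y=d['image'][150:210,310:400]
x=cv2.resize(x,(533,400),interpolation=cv2.INTER_CUBIC);y=cv2.resize(y,(533,355//2*2),interpolation=cv2.INTER_CUBIC)
cv2.imwrite('pics/c3.png',cv2.resize(np.vstack([x,y]),(411,580))[:,:,::-1] if 0 else x[:,:,::-1])
```

```text
[ 0.51276888 -0.25413447  0.20294712] [322.32502125 219.36015015] [245.05428668 216.31176418]
```

View pics/c3.png

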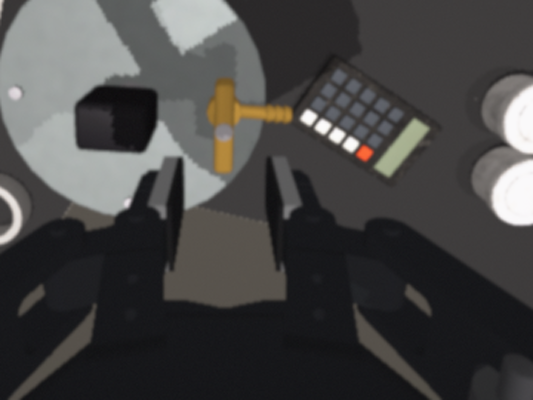

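The bar runs vertically in the crop from (224,78) to (223,173), with the fingers on either side of it. Its centre is near (224,127), so it is well aligned with the tool.

Run:
```python
from h import *
np.set_printoptions(precision=4,suppress=True)
c=ld('w2');f=lambda x,y:(170+x*360/533-.2,130+y*270/400-.2)
for p in[(223,173),(224,85),(224,78)]: print(atz(c,*f(*p),.146))
for z in(.146,.126): print('face lower edge z',z,atz(c,*f(224,78),z))
print('tap est tool delta',base2tool(np.array([.5125,-.2567,.119])-state()['position']))
print(np.linalg.norm(atz(c,*f(223,173),.146)-atz(c,*f(224,85),.146)), atz(c,*f(292,115),.11), state()['position'])
```

```text
[ 0.5183 -0.2781  0.146 ]
[ 0.5037 -0.2338  0.146 ]
[ 0.5025 -0.2305  0.146 ]
face lower edge z 0.146 [ 0.5025 -0.2305  0.146 ]
face lower edge z 0.126 [ 0.504 -0.235  0.126]
tap est tool delta [-0.0022 -0.0012  0.0839]
0.046706263893577044 [ 0.5499 -0.2466  0.11  ] [ 0.5128 -0.2541  0.2029]
```

Request:
move_arm:
  plan:
    - [165, -0.002, -0.0015, 0.02, 0, 0, 0]
    - [165, -0.002, -0.0015, 0.04, 0, 0, 0]
    - [165, -0.002, -0.0015, 0.06, 0, 0, 0]
    - [165, -0.002, -0.0015, 0.072, 0, 0, 0]
    - [165, -0.002, -0.0015, 0.08, 0, 0, 0]
    - [165, -0.002, -0.0015, 0.081, 0, 0, 0]
    - [165, -0.002, -0.0015, 0.081, 0, 0, 0]

```text
t: 3.08
position: [0.5123, -0.2572, 0.1215]
ee_rot: [[-0.325, 0.946, 0.001], [0.946, 0.325, -0.001], [-0.001, 0.001, -1.0]]
contact_force: [0.4, -0.1, -0.8]
width: 0.0302
gripper_force: 0.0
```

Request:
move_arm:
  plan:
    - [190, 0, 0, 0, 0, 0, 0]
    - [210, 0, 0, 0, 0, 0, 0]
    - [230, 0, 0, 0, 0, 0, 0]
    - [255, 0, 0, 0, 0, 0, 0]
    - [255, 0, 0, 0, 0, 0, 0]
    - [255, 0, 0, 0, 0, 0, 0]
  squeeze: 25

```text
t: 3.58
position: [0.5125, -0.2574, 0.1214]
ee_rot: [[-0.325, 0.946, 0.001], [0.946, 0.325, -0.001], [-0.001, 0.001, -1.0]]
contact_force: [-0.9, 2.8, 5.0]
width: 0.0094
gripper_force: 25.9
```

Request:
move_arm:
  plan:
    - [255, 0, 0, 0, 0, 0, -0.1]
    - [255, 0, 0, 0, 0, 0, -0.2]
    - [255, 0, 0, 0, 0, 0, -0.3]
    - [255, 0, 0, 0, 0, 0, -0.4]
    - [255, 0, 0, 0, 0, 0, -0.5]
    - [255, 0, 0, 0, 0, 0, -0.6]
    - [255, 0, 0, 0, 0, 0, -0.7]
    - [255, 0, 0, 0, 0, 0, -0.8]

```text
t: 4.25
position: [0.5132, -0.2568, 0.1214]
ee_rot: [[-0.907, 0.421, 0.003], [0.421, 0.907, -0.0], [-0.003, 0.001, -1.0]]
contact_force: [3.2, 4.9, 5.9]
width: 0.009
gripper_force: 25.9
```

```bash
python3 -c "
from h import *
s=state();print(s['moment'],s['contact_force'],s['joint_positions'])"
```

```text
[ 0.803944   -0.58443887 -0.02086443] [3.20657346 4.89268637 5.85653126] [-0.66891642  0.52121996  1.49133464  0.00198991  1.12659833 -1.80570202]
```

Request:
move_arm:
  plan:
    - [255, 0, 0, 0, 0, 0, -0.1]
    - [255, 0, 0, 0, 0, 0, -0.2]
    - [255, 0, 0, 0, 0, 0, -0.3]
    - [255, 0, 0, 0, 0, 0, -0.4]
    - [255, 0, 0, 0, 0, 0, -0.5]
    - [255, 0, 0, 0, 0, 0, -0.58]
    - [255, 0, 0, 0, 0, 0, -0.63]
    - [255, 0, 0, 0, 0, 0, -0.63]

```text
t: 4.92
position: [0.5131, -0.2564, 0.1214]
ee_rot: [[-0.981, -0.192, 0.003], [-0.192, 0.981, 0.001], [-0.003, 0.0, -1.0]]
contact_force: [3.9, 5.7, 5.7]
width: 0.0094
gripper_force: 26.0
```

```bash
python3 -c "
from h import *
s=state();print(s['moment'],s['contact_force'],s['joint_positions'],np.degrees(np.arctan2(s['ee_rot'][1,1],s['ee_rot'][0,1])))"
```

```text
[ 1.02253816 -0.55800915  0.04369879] [3.91772345 5.73158894 5.65314948] [-6.68591114e-01  5.21092912e-01  1.49151911e+00  2.42783867e-03
  1.12712673e+00 -2.43362217e+00] 101.06923659251986
```

Request:
move_arm:
  plan:
    - [255, 0, 0, 0, 0, 0, -0.02]
    - [255, 0, 0, 0, 0, 0, -0.04]
    - [255, 0, 0, 0, 0, 0, -0.06]
    - [255, 0, 0, 0, 0, 0, -0.08]
    - [255, 0, 0, 0, 0, 0, -0.08]

```text
t: 5.33
position: [0.5131, -0.2564, 0.1214]
ee_rot: [[-0.964, -0.268, 0.003], [-0.268, 0.964, 0.001], [-0.003, 0.0, -1.0]]
contact_force: [3.4, 6.4, 7.3]
width: 0.0094
gripper_force: 26.4
```

```bash
python3 -c "
from h import *
s=state();print(s['moment'],s['contact_force'],np.degrees(np.arctan2(s['ee_rot'][1,1],s['ee_rot'][0,1])))"
```

```text
[ 1.045699   -0.48639035 -0.25502535] [3.38820289 6.36603696 7.32352706] 105.52158924000373
```

Request:
move_arm:
  plan:
    - [190, 0, 0, 0, 0, 0, 0.01]
    - [170, 0, 0, 0, 0, 0, 0.02]
    - [150, 0, 0, 0, 0, 0, 0.03]
    - [150, 0, 0, -0.02, 0, 0, 0.03]
    - [150, 0, 0, -0.04, 0, 0, 0.03]
    - [120, 0, 0, -0.06, 0, 0, 0.03]
    - [90, 0.02, 0.001, -0.06, 0, 0, 0.03]
    - [75, 0.04, 0.002, -0.06, 0, 0, 0.03]
    - [75, 0.0555, 0.002, -0.06, 0, 0, 0.03]
    - [75, 0.0555, 0.002, -0.06, 0, 0, 0.03]

```text
t: 6.17
position: [0.4562, -0.2708, 0.1804]
ee_rot: [[-0.972, -0.236, -0.001], [-0.236, 0.972, -0.0], [0.001, 0.0, -1.0]]
contact_force: [0.9, -0.0, -0.0]
width: 0.0601
gripper_force: 0.0
```

Run:
```python
from h import *
c=snap('wrist','w3');print(state()['position'],state()['joint_positions'],state()['moment'])
x=cv2.resize(c['image'][100:300,190:460],(800,592),interpolation=cv2.INTER_CUBIC)
cv2.imwrite('pics/c4.png',x[:,:,::-1])
for p in [(.4592,-.2695,.154),(.5128,-.2565,.146)]: print(proj(c,p), (proj(c,p)-[190,100])*800/270)
```

```text
[ 0.45738174 -0.27057498  0.18046329] [-7.54756001e-01  3.71384586e-01  1.55379833e+00 -1.67312112e-04
  1.21639621e+00 -2.56360978e+00] [-0.0525925  -0.01674249 -0.00602521]
[322.77092279 238.1217779 ] [393.39532678 409.24971228]
[322.62358298 303.05344829] [392.9587644  601.63984678]
```

View pics/c4.png

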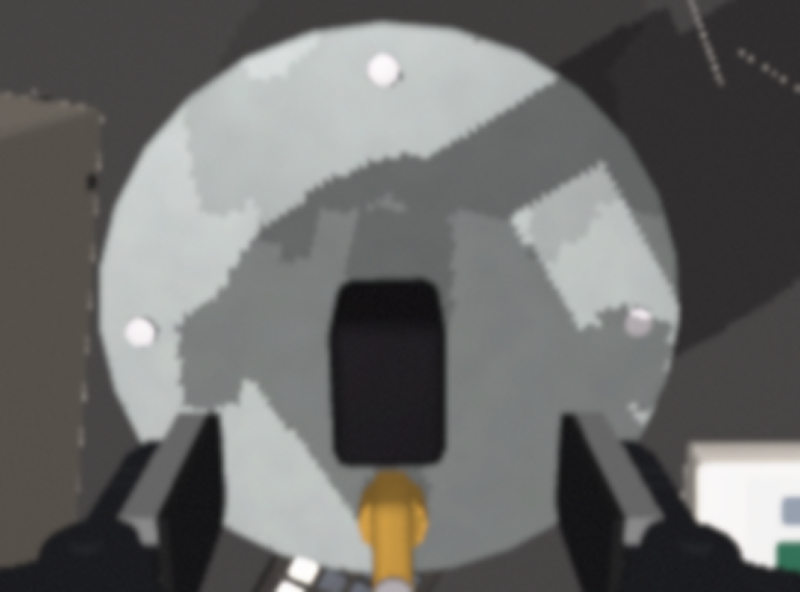

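The bar now lies in line with the pipe and fully vertical at (392,530). The grip's top face spans (332,322) to (445,462), and the lid screws are at (383,70), (140,332) and (638,322).

Run:
```python
from h import *
np.set_printoptions(precision=4,suppress=True)
c=ld('w3');f=lambda x,y:(190+x*270/800-.3,100+y*200/592-.3)
print('grip',atz(c,*f(388,392),.154))
q=[atz(c,*f(*p),.154) for p in[(335,322),(440,322),(335,462),(445,462)]];print(np.array(q))
S=[atz(c,*f(*p),.106) for p in[(140,332),(638,322),(383,70)]];print(np.array(S),(S[0]+S[1])/2)
P=np.array([atz(c,*f(*p),.104)[:2] for p in[(100,290),(680,310),(385,20),(185,103),(555,78),(112,370),(655,210)]])
A=np.c_[2*P,np.ones(len(P))];k=np.linalg.lstsq(A,(P**2).sum(1),rcond=None)[0];print('circle',k[:2],np.sqrt(k[2]+k[:2]@k[:2]))
```

```text
grip [ 0.4555 -0.2718  0.154 ]
[[ 0.4425 -0.2865  0.154 ]
 [ 0.4373 -0.2649  0.154 ]
 [ 0.4746 -0.2793  0.154 ]
 [ 0.4689 -0.2555  0.154 ]]
[[ 0.4744 -0.3368  0.106 ]
 [ 0.4397 -0.2059  0.106 ]
 [ 0.3916 -0.2886  0.106 ]] [ 0.457  -0.2714  0.106 ]
circle [ 0.4568 -0.2716] 0.0784682433634314
```

Request:
move_arm:
  plan:
    - [75, 0, 0, 0.02, 0, 0, 0]
    - [75, 0, 0, 0.04, 0, 0, 0]
    - [75, 0, 0, 0.055, 0, 0, 0]
    - [100, 0, 0, 0.063, 0, 0, 0]
    - [130, 0, 0, 0.063, 0, 0, 0]
    - [160, 0, 0, 0.063, 0, 0, 0]
    - [190, 0, 0, 0.063, 0, 0, 0]
    - [220, 0, 0, 0.063, 0, 0, 0]
    - [255, 0, 0, 0.063, 0, 0, 0]
    - [255, 0, 0, 0.063, 0, 0, 0]
  squeeze: 60

```text
t: 7.05
position: [0.4587, -0.2705, 0.1183]
ee_rot: [[-0.971, -0.238, 0.002], [-0.238, 0.971, -0.001], [-0.002, -0.002, -1.0]]
contact_force: [2.4, -0.6, 4.8]
width: 0.0252
gripper_force: 60.4
```

```bash
python3 -c "
from h import *
s=state();print(s['position'],s['ee_rot'],s['moment'],s['contact_force'],s['joint_positions'])"
```

```text
[ 0.45868168 -0.2704659   0.11826922] [[-0.97132143 -0.2377624   0.00192852]
 [-0.23776514  0.97132175 -0.0013385 ]
 [-0.00155497 -0.00175865 -0.99999724]] [ 0.1927898  -0.25845059 -0.00089195] [ 2.43194083 -0.58368991  4.75080546] [-7.53134146e-01  4.43721427e-01  1.62505041e+00  3.90301919e-04
  1.07049846e+00 -2.56418058e+00]
```

Request:
move_arm:
  plan:
    - [255, 0, 0, -0.004, 0, 0, 0]
    - [255, 0, 0, -0.01, 0, 0, 0]
    - [255, 0, 0, -0.018, 0, 0, 0]
    - [255, 0, 0, -0.028, 0, 0, 0]
    - [255, 0, 0, -0.04, 0, 0, 0]
    - [255, 0, 0, -0.055, 0, 0, 0]
    - [255, 0, 0, -0.07, 0, 0, 0]
    - [255, 0, 0, -0.08, 0, 0, 0]
    - [255, 0, 0, -0.08, 0, 0, 0]
    - [255, 0, 0, -0.08, 0, 0, 0]

```text
t: 7.88
position: [0.458, -0.2701, 0.1974]
ee_rot: [[-0.971, -0.238, 0.0], [-0.238, 0.971, -0.0], [-0.0, -0.0, -1.0]]
contact_force: [0.3, -0.0, -5.5]
width: 0.0252
gripper_force: 59.5
```

```bash
python3 -c "
from h import *
s=state();print(s['position'],s['moment'],s['contact_force'])
c=snap('wrist','w4');d=snap('side','s4');t=snap('top','t4')
x=c['image'][100:400,:];y=cv2.resize(d['image'][120:220,280:440],(640,400),interpolation=cv2.INTER_CUBIC)
cv2.imwrite('pics/c5.png',cv2.resize(np.vstack([x[:180],y]),(640,580))[:,:,::-1])
print(base2tool(np.array([.489,.155,s['position'][2]])-s['position']))"
```

```text
[ 0.45801054 -0.27010071  0.1974435 ] [ 0.01042741 -0.01291047 -0.01986038] [ 0.32891986 -0.01797817 -5.45069845]
[-0.13121832  0.40552737  0.000513  ]
```

View pics/c5.png

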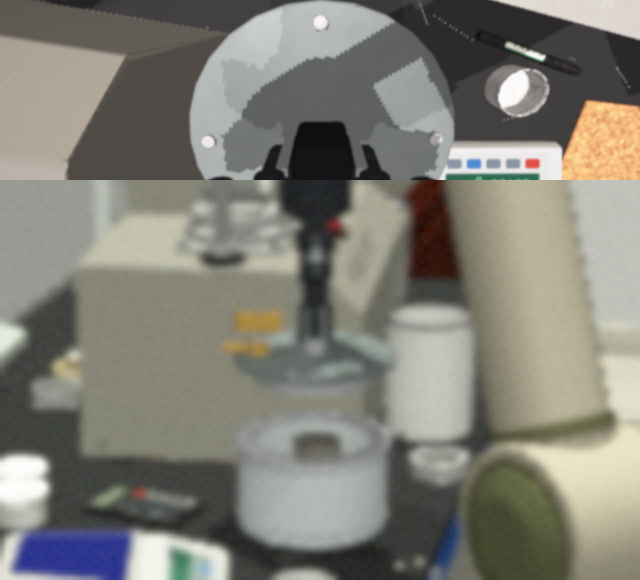

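The lid hangs level in the fingers, with the tap bar and pipe aligned. The pot is open and the core is visible inside it near (317,445) in the lower half.

Request:
move_arm:
  plan:
    - [255, -0.003, 0.01, 0, 0, 0, 0]
    - [255, -0.01, 0.03, 0, 0, 0, 0]
    - [255, -0.02, 0.06, 0, 0, 0, 0]
    - [255, -0.031, 0.095, 0, 0, 0, 0]
    - [255, -0.042, 0.13, 0, 0, 0, 0]
    - [255, -0.053, 0.165, 0, 0, 0, 0]
    - [255, -0.065, 0.2, 0, 0, 0, 0]
    - [255, -0.076, 0.235, 0, 0, 0, 0]
    - [255, -0.087, 0.27, 0, 0, 0, 0]
    - [255, -0.098, 0.305, 0, 0, 0, 0]

```text
t: 8.87
position: [0.4799, 0.0518, 0.197]
ee_rot: [[-0.971, -0.238, -0.001], [-0.238, 0.971, 0.0], [0.001, 0.0, -1.0]]
contact_force: [0.6, 0.1, -4.7]
width: 0.0252
gripper_force: 59.7
```

Request:
move_arm:
  plan:
    - [255, -0.01, 0.03, 0, 0, 0, 0]
    - [255, -0.019, 0.06, 0, 0, 0, 0]
    - [255, -0.026, 0.08, 0, 0, 0, 0]
    - [255, -0.031, 0.095, 0, 0, 0, 0]
    - [255, -0.033, 0.1, 0, 0, 0, 0]
    - [255, -0.033, 0.1, 0, 0, 0, 0]
    - [255, -0.033, 0.1, 0, 0, 0, 0]

```text
t: 9.45
position: [0.4886, 0.1542, 0.197]
ee_rot: [[-0.971, -0.238, -0.001], [-0.238, 0.971, -0.0], [0.001, -0.0, -1.0]]
contact_force: [0.3, 0.2, -5.0]
width: 0.0254
gripper_force: 60.0
```

```bash
python3 -c "
from h import *
s=state();print(s['position'],s['moment'],s['contact_force'],s['joint_positions'])
print(base2tool(np.array([.489,.155,.045])-s['position']))"
```

```text
[0.48860994 0.15419195 0.19697386] [ 0.00624129 -0.0277764   0.04279237] [ 0.25638795  0.22361494 -5.04887505] [ 7.68571734e-02  3.15226552e-01  1.58721368e+00 -3.29041019e-04
  1.23996569e+00 -1.73432197e+00]
[-0.00070094  0.00071842  0.15197319]
```

Request:
move_arm:
  plan:
    - [255, 0, 0.001, 0.02, 0, 0, 0]
    - [255, 0, 0.001, 0.05, 0, 0, 0]
    - [255, 0, 0.001, 0.08, 0, 0, 0]
    - [255, 0, 0.001, 0.105, 0, 0, 0]
    - [255, 0, 0.001, 0.125, 0, 0, 0]
    - [255, 0, 0.001, 0.137, 0, 0, 0]
    - [255, 0, 0.001, 0.143, 0, 0, 0]
    - [255, 0, 0.001, 0.146, 0, 0, 0]
    - [255, 0, 0.001, 0.148, 0, 0, 0]
    - [255, 0, 0.001, 0.148, 0, 0, 0]

```text
t: 10.28
position: [0.4891, 0.1551, 0.0498]
ee_rot: [[-0.971, -0.237, 0.001], [-0.237, 0.971, -0.0], [-0.001, -0.0, -1.0]]
contact_force: [0.2, -0.9, -4.7]
width: 0.0253
gripper_force: 59.8
```

Request:
move_arm:
  plan:
    - [255, 0, 0, 0.001, 0, 0, 0]
    - [255, 0, 0, 0.002, 0, 0, 0]
    - [255, 0, 0, 0.002, 0, 0, 0]

```text
t: 10.53
position: [0.4888, 0.1554, 0.0476]
ee_rot: [[-0.971, -0.238, 0.001], [-0.238, 0.971, 0.0], [-0.001, -0.0, -1.0]]
contact_force: [-0.1, -0.8, -4.8]
width: 0.0252
gripper_force: 59.8
```

Request:
move_arm:
  plan:
    - [255, 0, 0, 0.0007, 0, 0, 0]
    - [255, 0, 0, 0.0014, 0, 0, 0]
    - [255, 0, 0, 0.0014, 0, 0, 0]

```text
t: 10.78
position: [0.4888, 0.1555, 0.0462]
ee_rot: [[-0.971, -0.238, 0.0], [-0.238, 0.971, -0.0], [-0.0, -0.0, -1.0]]
contact_force: [-1.6, -0.8, 0.6]
width: 0.0254
gripper_force: 60.5
```

Request:
move_arm:
  plan:
    - [255, 0, 0, 0.0005, 0, 0, 0]
    - [165, 0, 0, 0.0005, 0, 0, 0]
    - [140, 0, 0, 0.0005, 0, 0, 0]
    - [110, 0, 0, 0.0005, 0, 0, 0]
    - [90, 0, 0, 0, 0, 0, 0]
    - [90, 0, 0, -0.02, 0, 0, 0]
    - [90, 0, 0, -0.05, 0, 0, 0]
    - [90, 0, 0, -0.09, 0, 0, 0]
    - [90, 0, 0, -0.13, 0, 0, 0]
    - [90, 0, 0, -0.17, 0, 0, 0]

```text
t: 11.62
position: [0.4883, 0.1554, 0.2179]
ee_rot: [[-0.971, -0.238, 0.0], [-0.238, 0.971, 0.0], [-0.0, 0.0, -1.0]]
contact_force: [0.2, 0.7, 0.0]
width: 0.055
gripper_force: 0.0
```

Request:
move_arm:
  plan:
    - [90, 0.01, -0.03, -0.02, 0, 0, 0]
    - [90, 0.02, -0.065, -0.04, 0, 0, 0]
    - [90, 0.032, -0.1, -0.06, 0, 0, 0]
    - [90, 0.044, -0.135, -0.06, 0, 0, 0]
    - [90, 0.055, -0.17, -0.06, 0, 0, 0]
    - [90, 0.066, -0.205, -0.06, 0, 0, 0]
    - [90, 0.078, -0.24, -0.06, 0, 0, 0]
    - [90, 0.09, -0.275, -0.06, 0, 0, 0]
    - [90, 0.1, -0.305, -0.06, 0, 0, 0]
    - [90, 0.1, -0.305, -0.06, 0, 0, 0]

```text
t: 12.45
position: [0.4635, -0.1692, 0.2756]
ee_rot: [[-0.972, -0.233, -0.0], [-0.233, 0.972, -0.001], [0.001, -0.001, -1.0]]
contact_force: [1.3, 0.1, -0.5]
width: 0.0554
gripper_force: 0.0
```

Run:
```python
from h import *
c=snap('wrist','w5');t=snap('top','t5');print(state()['position'],state()['width'],proj(c,(.4585,-.2705,.094)))
x=cv2.resize(c['image'],(480,300),interpolation=cv2.INTER_AREA);x=c['image'][0:300,120:520]
y=cv2.resize(t['image'][170:260,240:440],(800,360),interpolation=cv2.INTER_CUBIC)
cv2.imwrite('pics/c6.png',np.vstack([cv2.resize(x,(320,240)).repeat(1,0),cv2.resize(y,(320,144))])[:,:,::-1])
canvas=np.zeros((600,800,3),np.uint8);canvas[:300,:400]=x;canvas[300:,:667]=cv2.resize(y,(667,300))
cv2.imwrite('pics/c6.png',canvas[:,:,::-1])
```

```text
[ 0.46396063 -0.1653313   0.27573283] 0.05517747575746308 [236.38441942 155.22460429]
```

View pics/c6.png

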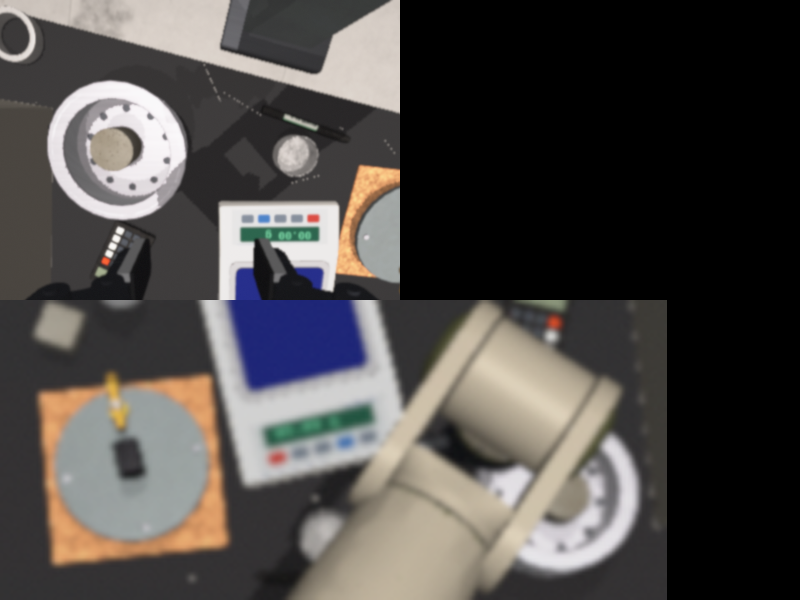

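The lid sits in the middle of the mat and the bar is in line with the pipe. In the wrist view the open pot's rim is centred near (237,150) and the core top near (232,149). In the top view the core top is near (410,229).

Run:
```python
from h import *
np.set_printoptions(precision=4,suppress=True)
w=ld('w5');t=ld('t5');P={}
for n,c,b in(('w',w,(120,180,200,265)),('t',t,(218,240,402,420))):
    i=c['image'][b[0]:b[1],b[2]:b[3]].astype(int);m=((i[:,:,0]-i[:,:,2]>12)&(i[:,:,0]>105)).astype(np.uint8)
    m=cv2.morphologyEx(m,cv2.MORPH_OPEN,np.ones((3,3)))
    k=max(cv2.findContours(m,cv2.RETR_EXTERNAL,cv2.CHAIN_APPROX_NONE)[0],key=cv2.contourArea)
    e=cv2.minEnclosingCircle(k);x,y,ww,h=cv2.boundingRect(k);M=cv2.moments(k)
    P[n]=(c,M['m10']/M['m00']+b[2],M['m01']/M['m00']+b[0]);print(n,x+b[2],y+b[0],ww,h,P[n][1:],atz(*P[n],.088))
    if n=='w': r=np.array([atz(c,u+b[2],v+b[0],.088)[:2]*1000 for u,v in k[:,0]],np.float32);print(cv2.fitEllipse(r))
print(tri(P['w'],P['t']))
R=np.array([atz(w,120+u,v,.094)[:2]*1000 for u,v in[(47,150),(187,150),(117,80),(117,220),(67,100),(67,199),(168,100),(168,199)]],np.float32);print('rim',cv2.fitEllipse(R))
Rt=np.array([atz(t,240+x/3.335-.35,170+(y-300)/3.333-.35,.094)[:2] for x,y in[(640,490),(556,574),(618,430),(620,545)]])*1000
A=np.c_[2*Rt,np.ones(4)];k=np.linalg.lstsq(A,(Rt**2).sum(1),rcond=None)[0];print('rim top',k[:2],np.sqrt(k[2]+k[:2]@k[:2]))
s=state();print(s['joint_positions'])
```

```text
w 210 128 43 43 (231.13024282560707, 149.11142093644708) [ 0.4542 -0.279   0.088 ]
((454.6706237792969, -278.89642333984375), (48.74932098388672, 49.467369079589844), 52.247440338134766)
t 402 218 14 18 (408.06984969053934, 226.34129089301504) [ 0.4621 -0.2759  0.088 ]
(array([ 0.4579, -0.2771,  0.0896]), [np.float64(4.253870998110971), np.float64(4.2538709981109575)])
rim ((457.6440734863281, -269.66082763671875), (152.9126739501953, 166.1724853515625), 55.843284606933594)
rim top [ 464.4673 -265.2556] 87.29063048441012
[-0.5808  0.2109  1.5138  0.0002  1.4173 -2.3898]
```

Request:
move_arm:
  plan:
    - [60, 0.004, -0.01, 0.01, 0, 0, 0.12]
    - [45, 0.008, -0.025, 0.02, 0, 0, 0.24]
    - [45, 0.012, -0.04, 0.03, 0, 0, 0.36]
    - [45, 0.016, -0.055, 0.04, 0, 0, 0.48]
    - [45, 0.02, -0.07, 0.05, 0, 0, 0.6]
    - [45, 0.025, -0.085, 0.06, 0, 0, 0.72]
    - [45, 0.03, -0.1, 0.07, 0, 0, 0.84]
    - [45, 0.035, -0.108, 0.076, 0, 0, 0.96]
    - [45, 0.035, -0.108, 0.076, 0, 0, 1.08]
    - [45, 0.035, -0.108, 0.076, 0, 0, 1.2]

```text
t: 13.38
position: [0.4561, -0.2769, 0.1995]
ee_rot: [[-0.569, 0.822, -0.0], [0.822, 0.569, 0.001], [0.001, 0.0, -1.0]]
contact_force: [-0.2, 0.5, 0.5]
width: 0.0699
gripper_force: 0.0
```

Request:
move_arm:
  plan:
    - [45, 0, 0, 0, 0, 0, 0.1]
    - [45, 0, 0, 0, 0, 0, 0.2]
    - [45, 0, 0, 0, 0, 0, 0.29]
    - [45, 0, 0, 0, 0, 0, 0.29]
    - [45, 0, 0, 0, 0, 0, 0.29]

```text
t: 13.8
position: [0.4563, -0.2769, 0.2001]
ee_rot: [[-0.319, 0.948, 0.0], [0.948, 0.319, -0.0], [-0.0, 0.0, -1.0]]
contact_force: [0.2, 0.6, -0.2]
width: 0.0705
gripper_force: 0.0
```

Run:
```python
from h import *
np.set_printoptions(precision=4,suppress=True)
c=snap('wrist','w6');s=state();print(s['position'],s['ee_rot'],s['width']);P={}
pp=proj(c,(.455,-.279,.088));print(pp)
for n,c,b in(('w5',ld('w5'),(120,180,200,265)),('w6',c,(int(pp[1])-70,int(pp[1])+75,int(pp[0])-75,int(pp[0])+75))):
    i=c['image'][b[0]:b[1],b[2]:b[3]].astype(int);m=((i[:,:,0]-i[:,:,2]>12)&(i[:,:,0]>105)).astype(np.uint8)
    m=cv2.morphologyEx(m,cv2.MORPH_OPEN,np.ones((3,3)))
    k=max(cv2.findContours(m,cv2.RETR_EXTERNAL,cv2.CHAIN_APPROX_NONE)[0],key=cv2.contourArea)
    M=cv2.moments(k);P[n]=(c,M['m10']/M['m00']+b[2],M['m01']/M['m00']+b[0])
    r=np.array([atz(c,u+b[2],v+b[0],.088)[:2]*1000 for u,v in k[:,0]],np.float32);print(n,P[n][1:],cv2.fitEllipse(r))
print(tri(P['w5'],P['w6']))
im=c['image'];cv2.imwrite('pics/c7.png',im[:,:,::-1])
```

```text
[ 0.4562 -0.2771  0.2   ] [[-0.3193  0.9476  0.0001]
 [ 0.9476  0.3193 -0.    ]
 [-0.0001  0.0001 -1.    ]] 0.0704600462414068
[320.9836 196.0797]
w5 (231.13024282560707, 149.11142093644708) ((454.6706237792969, -278.89642333984375), (48.74932098388672, 49.467369079589844), 52.247440338134766)Traceback (most recent call last):
  File "<stdin>", line 8, in <module>
ValueError: max() iterable argument is empty
```

Run:
```python
from h import *
np.set_printoptions(precision=4,suppress=True)
c=ld('w6');i=c['image'].astype(int)
print('centre',i[196,321],[list(i[196,u]) for u in range(250,400,10)]);print([list(i[v,321]) for v in range(120,270,10)])
for th in(4,6,8,10):
    m=((i[:,:,0]-i[:,:,2]>th)).astype(np.uint8);m[:120]=0;m[280:]=0;m[:,:240]=0;m[:,410:]=0
    m=cv2.morphologyEx(m,cv2.MORPH_OPEN,np.ones((5,5)))
    ks=cv2.findContours(m,cv2.RETR_EXTERNAL,cv2.CHAIN_APPROX_NONE)[0]
    if not ks: continue
    k=max(ks,key=cv2.contourArea)
    M=cv2.moments(k);p=(c,M['m10']/M['m00'],M['m01']/M['m00'])
    r=np.array([atz(c,u,v,.088)[:2]*1000 for u,v in k[:,0]],np.float32);print(th,cv2.boundingRect(k),cv2.fitEllipse(r),tri((ld('w5'),231.13,149.11),p))
```

```text
centre [100  93  83] [[np.int64(211), np.int64(204), np.int64(209)], [np.int64(157), np.int64(151), np.int64(154)], [np.int64(140), np.int64(135), np.int64(138)], [np.int64(164), np.int64(157), np.int64(162)], [np.int64(214), np.int64(207), np.int64(210)], [np.int64(98), np.int64(91), np.int64(80)], [np.int64(96), np.int64(89), np.int64(78)], [np.int64(100), np.int64(93), np.int64(82)], [np.int64(102), np.int64(95), np.int64(85)], [np.int64(102), np.int64(95), np.int64(85)], [np.int64(139), np.int64(135), np.int64(137)], [np.int64(117), np.int64(113), np.int64(116)], [np.int64(134), np.int64(129), np.int64(132)], [np.int64(148), np.int64(142), np.int64(145)], [np.int64(89), np.int64(88), np.int64(90)]]
[[np.int64(225), np.int64(221), np.int64(224)], [np.int64(233), np.int64(231), np.int64(233)], [np.int64(153), np.int64(148), np.int64(151)], [np.int64(146), np.int64(141), np.int64(144)], [np.int64(125), np.int64(120), np.int64(122)], [np.int64(78), np.int64(72), np.int64(65)], [np.int64(89), np.int64(83), np.int64(75)], [np.int64(86), np.int64(80), np.int64(71)], [np.int64(100), np.i
[... 509 characters left out ...]
1.6965350756485826)])
6 (295, 162, 53, 60) ((454.13787841796875, -276.2042236328125), (48.22962188720703, 56.614715576171875), 19.3272762298584) (array([ 0.453 , -0.2752,  0.0953]), [np.float64(1.7090191111775703), np.float64(1.709019111177556)])
8 (296, 163, 52, 58) ((454.3093566894531, -276.3005065917969), (47.323246002197266, 55.465084075927734), 19.458621978759766) (array([ 0.4533, -0.2758,  0.0935]), [np.float64(1.6616893325923956), np.float64(1.6616893325923638)])
10 (296, 168, 51, 53) ((454.8484802246094, -277.9960021972656), (47.394805908203125, 50.28590393066406), 19.3786563873291) (array([ 0.4549, -0.2793,  0.0841]), [np.float64(0.8057111487799231), np.float64(0.8057111487800542)])
```

Request:
move_arm:
  plan:
    - [45, -0.001, -0.0015, 0.02, 0, 0, 0]
    - [45, -0.001, -0.0015, 0.05, 0, 0, 0]
    - [45, -0.001, -0.0015, 0.075, 0, 0, 0]
    - [45, -0.001, -0.0015, 0.09, 0, 0, 0]
    - [45, -0.001, -0.0015, 0.105, 0, 0, 0]
    - [45, -0.001, -0.0015, 0.12, 0, 0, 0]
    - [45, -0.001, -0.0015, 0.135, 0, 0, 0]
    - [45, -0.001, -0.0015, 0.147, 0, 0, 0]
    - [45, -0.001, -0.0015, 0.155, 0, 0, 0]
    - [45, -0.001, -0.0015, 0.155, 0, 0, 0]

```text
t: 14.68
position: [0.455, -0.279, 0.0454]
ee_rot: [[-0.318, 0.948, -0.0], [0.948, 0.318, -0.0], [0.0, -0.0, -1.0]]
contact_force: [-1.8, 1.9, 5.7]
width: 0.0704
gripper_force: 1.8
```

Request:
move_arm:
  plan:
    - [60, 0, 0, 0, 0, 0, 0]
    - [75, 0, 0, 0, 0, 0, 0]
    - [85, 0, 0, 0, 0, 0, 0]
    - [95, 0, 0, 0, 0, 0, 0]
    - [105, 0, 0, 0, 0, 0, 0]
    - [120, 0, 0, 0, 0, 0, 0]
    - [140, 0, 0, 0, 0, 0, 0]
    - [140, 0, 0, 0, 0, 0, 0]
  squeeze: 40

```text
t: 15.35
position: [0.4555, -0.2795, 0.0458]
ee_rot: [[-0.316, 0.949, 0.002], [0.949, 0.316, -0.001], [-0.002, 0.001, -1.0]]
contact_force: [0.6, 2.0, 8.6]
width: 0.0498
gripper_force: 40.6
```

Request:
move_arm:
  plan:
    - [140, 0, 0, -0.003, 0, 0, 0]
    - [140, 0, 0, -0.008, 0, 0, 0]
    - [140, 0, 0, -0.015, 0, 0, 0]
    - [140, 0, 0, -0.025, 0, 0, 0]
    - [140, 0, 0, -0.04, 0, 0, 0]
    - [140, 0, 0, -0.06, 0, 0, 0]
    - [140, 0, 0, -0.08, 0, 0, 0]
    - [140, 0, 0, -0.1, 0, 0, 0]
    - [140, 0, 0, -0.11, 0, 0, 0]
    - [140, 0, 0, -0.11, 0, 0, 0]

```text
t: 16.18
position: [0.4554, -0.2799, 0.1574]
ee_rot: [[-0.316, 0.949, 0.003], [0.949, 0.316, -0.003], [-0.004, 0.002, -1.0]]
contact_force: [-0.8, 1.4, -2.4]
width: 0.0496
gripper_force: 42.1
```

Run:
```python
from h import *
np.set_printoptions(precision=4,suppress=True)
s=state();print(s['position'],s['contact_force'],s['moment'],s['width'],s['joint_positions'])
snap('wrist','w7');c=snap('side','s7');t=snap('top','t7')
x=cv2.resize(c['image'][110:220,290:430],(700,550),interpolation=cv2.INTER_CUBIC);cv2.imwrite('pics/c8.png',x[:,:,::-1])
print(base2tool(np.array([.629,-.012,s['position'][2]])-s['position']))
```

```text
[ 0.4554 -0.2799  0.1574] [-0.8401  1.411  -2.3625] [-0.0176 -0.0388 -0.0333] 0.04955224122873128 [-0.7704  0.4     1.577   0.      1.1602 -1.0915]
[0.1995 0.2492 0.0001]
```

Request:
move_arm:
  plan:
    - [140, 0.007, 0.009, 0, 0, 0, 0]
    - [140, 0.022, 0.028, 0, 0, 0, 0]
    - [140, 0.044, 0.055, 0, 0, 0, 0]
    - [140, 0.066, 0.082, 0, 0, 0, 0]
    - [140, 0.088, 0.11, 0, 0, 0, 0]
    - [140, 0.11, 0.137, 0, 0, 0, 0]
    - [140, 0.132, 0.165, 0, 0, 0, 0]
    - [140, 0.154, 0.192, 0, 0, 0, 0]
    - [140, 0.172, 0.215, 0, 0, 0, 0]
    - [140, 0.185, 0.231, 0, 0, 0, 0]

```text
t: 17.17
position: [0.6162, -0.0273, 0.1535]
ee_rot: [[-0.317, 0.948, -0.002], [0.948, 0.317, 0.001], [0.002, -0.001, -1.0]]
contact_force: [-1.1, -0.4, -4.1]
width: 0.0494
gripper_force: 42.3
```

Request:
move_arm:
  plan:
    - [140, 0.01, 0.012, 0.01, 0, 0, 0]
    - [140, 0.0145, 0.0185, 0.03, 0, 0, 0]
    - [140, 0.0145, 0.0185, 0.05, 0, 0, 0]
    - [140, 0.0145, 0.0185, 0.07, 0, 0, 0]
    - [140, 0.0145, 0.0185, 0.08, 0, 0, 0]
    - [140, 0.0145, 0.0185, 0.085, 0, 0, 0]
    - [140, 0.0145, 0.0185, 0.085, 0, 0, 0]

```text
t: 17.75
position: [0.628, -0.0109, 0.0687]
ee_rot: [[-0.315, 0.949, -0.002], [0.949, 0.315, 0.001], [0.001, -0.002, -1.0]]
contact_force: [-0.2, 1.0, -2.9]
width: 0.0496
gripper_force: 42.3
```

Run:
```python
from h import *
np.set_printoptions(precision=4,suppress=True)
s=state();print(s['position'],s['ee_rot'],s['contact_force'],s['moment'],s['width'],s['joint_positions'])
print(base2tool(np.array([.6295,-.012,.058])-s['position']))
c=snap('wrist','w8');d=snap('side','s8')
x=c['image'][60:300,160:480];y=cv2.resize(d['image'][170:240,300:370],(400,400),interpolation=cv2.INTER_CUBIC)
o=np.zeros((400,800,3),np.uint8);o[:300,:400]=cv2.resize(x,(400,300));o[:,400:]=y
cv2.imwrite('pics/c9.png',o[:,:,::-1])
```

```text
[ 0.628  -0.0109  0.0687] [[-0.3155  0.9489 -0.0022]
 [ 0.9489  0.3155  0.0005]
 [ 0.0012 -0.0019 -1.    ]] [-0.1739  0.959  -2.8746] [-0.0442 -0.0374 -0.0004] 0.0495751452761972 [-0.2036  0.6946  1.3453  0.0001  1.1039 -0.5246]
[-0.0015  0.0011  0.0107]
```

View pics/c9.png

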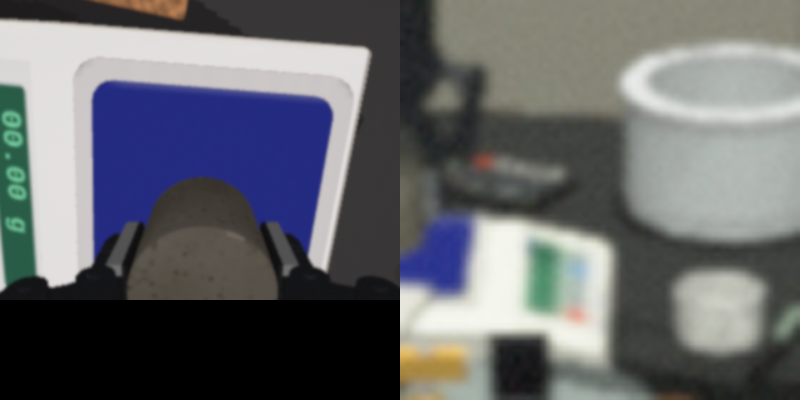

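The core is held upright between the pads, over the middle of the pan. Next I'll lower it gently.

Request:
move_arm:
  plan:
    - [140, -0.0012, 0.001, 0.003, 0, 0, 0]
    - [140, -0.0012, 0.001, 0.006, 0, 0, 0]
    - [140, -0.0012, 0.001, 0.008, 0, 0, 0]
    - [140, -0.0012, 0.001, 0.0085, 0, 0, 0]
    - [140, -0.0012, 0.001, 0.009, 0, 0, 0]
    - [140, -0.0012, 0.001, 0.009, 0, 0, 0]

```text
t: 18.35
position: [0.6299, -0.0121, 0.0609]
ee_rot: [[-0.315, 0.949, -0.0], [0.949, 0.315, -0.0], [-0.0, -0.0, -1.0]]
contact_force: [0.6, 0.0, -3.2]
width: 0.0498
gripper_force: 42.3
```

Request:
move_arm:
  plan:
    - [140, 0, 0, 0.0005, 0, 0, 0]
    - [140, 0, 0, 0.001, 0, 0, 0]
    - [140, 0, 0, 0.001, 0, 0, 0]

```text
t: 18.6
position: [0.6299, -0.0121, 0.0598]
ee_rot: [[-0.316, 0.949, -0.0], [0.949, 0.316, 0.0], [0.0, -0.0, -1.0]]
contact_force: [0.1, -0.5, -2.8]
width: 0.0494
gripper_force: 42.3
```

Request:
move_arm:
  plan:
    - [140, 0, 0, 0.0005, 0, 0, 0]
    - [140, 0, 0, 0.001, 0, 0, 0]
    - [140, 0, 0, 0.001, 0, 0, 0]

```text
t: 18.85
position: [0.6298, -0.0121, 0.0588]
ee_rot: [[-0.316, 0.949, -0.0], [0.949, 0.316, 0.0], [0.0, -0.0, -1.0]]
contact_force: [0.7, -0.4, -3.1]
width: 0.0494
gripper_force: 42.3
```

Request:
move_arm:
  plan:
    - [140, 0, 0, 0.0005, 0, 0, 0]
    - [140, 0, 0, 0.0008, 0, 0, 0]
    - [140, 0, 0, 0.0008, 0, 0, 0]

```text
t: 19.1
position: [0.6299, -0.0121, 0.0584]
ee_rot: [[-0.316, 0.949, 0.0], [0.949, 0.316, -0.0], [-0.0, 0.0, -1.0]]
contact_force: [-1.3, 0.5, 0.0]
width: 0.0497
gripper_force: 42.6
```

Contact. The force came off at the expected height, so I'll release gently and lift straight up.

Request:
move_arm:
  plan:
    - [140, 0, 0, 0.0004, 0, 0, 0]
    - [104, 0, 0, 0.0004, 0, 0, 0]
    - [98, 0, 0, 0.0004, 0, 0, 0]
    - [90, 0, 0, 0, 0, 0, 0]
    - [75, 0, 0, 0, 0, 0, 0]
    - [60, 0, 0, 0, 0, 0, 0]
    - [45, 0, 0, 0, 0, 0, 0]
    - [45, 0, 0, 0, 0, 0, 0]

```text
t: 19.77
position: [0.6299, -0.0121, 0.0581]
ee_rot: [[-0.316, 0.949, 0.0], [0.949, 0.316, -0.0], [-0.0, 0.0, -1.0]]
contact_force: [-0.7, 0.3, -0.0]
width: 0.0705
gripper_force: 0.0
```

Request:
move_arm:
  plan:
    - [45, 0, 0, -0.01, 0, 0, 0]
    - [45, 0, 0, -0.03, 0, 0, 0]
    - [45, 0, 0, -0.06, 0, 0, 0]
    - [45, 0, 0, -0.09, 0, 0, 0]
    - [45, 0, 0, -0.12, 0, 0, 0]
    - [45, 0, 0, -0.15, 0, 0, 0]
    - [45, -0.03, -0.04, -0.16, 0, 0, 0]
    - [45, -0.06, -0.07, -0.16, 0, 0, 0]
    - [45, -0.09, -0.1, -0.16, 0, 0, 0]
    - [45, -0.09, -0.1, -0.16, 0, 0, 0]

```text
t: 20.6
position: [0.5613, -0.1332, 0.2194]
ee_rot: [[-0.312, 0.95, 0.001], [0.95, 0.312, -0.002], [-0.002, -0.0, -1.0]]
contact_force: [-0.3, -0.1, 1.3]
width: 0.0703
gripper_force: 0.0
```

Run:
```python
from h import *
np.set_printoptions(precision=4,suppress=True)
s=state();print(s['t'],s['position'],s['contact_force'])
c=snap('wrist','w9');t=snap('top','t9')
pp=proj(c,(.63,-.012,.1005));print('core top expected px',pp)
i=c['image'].astype(int)
m=((i[:,:,0]-i[:,:,2]>8)&(i[:,:,0]>60)).astype(np.uint8)
z=np.zeros_like(m);u,v=pp.astype(int);z[max(v-60,0):v+60,max(u-60,0):u+60]=m[max(v-60,0):v+60,max(u-60,0):u+60]
z=cv2.morphologyEx(z,cv2.MORPH_OPEN,np.ones((5,5)));ks=cv2.findContours(z,cv2.RETR_EXTERNAL,cv2.CHAIN_APPROX_NONE)[0]
if ks:
    k=max(ks,key=cv2.contourArea);r=np.array([atz(c,*q,.1005)[:2]*1000 for q in k[:,0]],np.float32);print(cv2.boundingRect(k),cv2.fitEllipse(r))
# mat lid from top: grey-teal disc
i=t['image'].astype(int);m=((i[:,:,0]-i[:,:,2]>50)&(i[:,:,0]>140));ys,xs=np.where(m[185:255,245:315]);print('mat px',xs.min()+245,xs.max()+245,ys.min()+185,ys.max()+185)
g=((abs(i[:,:,0]-i[:,:,2])<30)&(i[:,:,1]>110)).astype(np.uint8);q=np.zeros_like(g);q[195:248,254:307]=g[195:248,254:307]
q=cv2.morphologyEx(q,cv2.MORPH_OPEN,np.ones((5,5)));k=max(cv2.findContours(q,cv2.RETR_EXTERNAL,cv2.CHAIN_APPROX_NONE)[0],key=cv2.contourArea)
r=np.array([atz(t,*p,.032)[:2]*1000 for p in cv2.convexHull(k)[:,0]],np.float32);print('lid',cv2.minEnclosingCircle(r))
```

```text
20.6 [ 0.5613 -0.1332  0.2194] [-0.271  -0.1193  1.2681]
core top expected px [443.1932  87.1151]
(404, 56, 66, 61) ((624.7548217773438, -14.462991714477539), (47.61330795288086, 56.83311080932617), 121.79705047607422)
mat px 252 307 193 247
lid ((489.07318115234375, 154.17897033691406), 78.54239654541016)
```

```bash
python3 -c "
from rig import bot
print(bot.sign_off())"
```

```text
the job is handed in; nothing more can be done
None
```

I opened the vent tap fully and laid the lid right way up on the cork mat, about 1 mm off centre. I then set the core upright on the scale's pan, an estimated few millimetres from its middle, and handed the job in at about 20.6 s of the 67 s allowed. No judge's verdict was returned.

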